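# Pack the block-printing kit tray

## Task

Pack the printing kit into the wooden tray: put the two lidded paint jars and the two square-cornered stamps (the oblong and the square one) each into the well that matches its shape and size, the big jar in the big round well and the small jar in the small one, flat on the well's floor and upright. Set each one down in its well rather than dropping it. Leave the open jar without a lid and the round stamp standing where they are.

Things in the scene. Friction and masses are not known exactly. Their poses are not given: they have to be found in the camera images.
- jar_big_mid (a point): The big paint jar with a lid: upright cylinder, dark, with paper band and flat white lid of the same diameter, 60 mm in diameter, 64 mm high, about 240 g. This point is its centre, 32 mm above its foot; z up along its axis. Stands on the table at the start, like the other loose things.
- jar_small_mid (a point): The small paint jar with a lid: like the big one, but 42 mm in diameter, 60 mm high, about 110 g. This point is its centre, 30 mm above its foot; z up.
- stamp_oblong_handle (a point): The oblong printing stamp: light wooden block 70 (x) x 46 (y) x 18 (z) mm with a dark wooden upright bar handle on its middle, 46 mm long (x), 22 mm thick (y), from 18 to 66 mm above the stamp's underside; about 120 g. This point is the middle of the handle, 42 mm above the underside; x along the block's long side, z up.
- stamp_square_handle (a point): The square printing stamp: light wooden block 46 x 46 x 18 mm with the same kind of handle, 36 mm long (x), 22 mm thick (y), from 18 to 66 mm above the underside; about 90 g. This point is the middle of the handle, 42 mm above the underside; x along the handle, z up.
- well_big_floor (a point): The big round well, 80 mm in diameter. The four well plates (plywood, 99 x 99 mm) lie two by two in the shallow fixed wooden kit tray, 100 mm from centre to centre; which is where varies. Each well is 8 mm deep, grey felt on its floor: floor 8 mm above the table, plate tops and tray rim 16 mm. Point: centre of the well's floor, z up, x and y along the tray's sides.
- well_small_floor (a point): The small round well, 60 mm in diameter; plate and tray as for the big round well, the point likewise the centre of its floor, 8 mm above the table.
- well_oblong_floor (a point): The oblong well, 88 mm (x) x 64 mm (y); plate and tray as for the big round well, the point likewise the centre of its floor, 8 mm above the table; x along its long side.
- well_square_floor (a point): The square well, 64 x 64 mm; plate and tray as for the big round well, the point likewise the centre of its floor, 8 mm above the table; x and y along its sides. The tray measures 216 x 216 mm; on two opposite sides a low wire handle (14 mm high) sticks out 28 mm.
- jar_open: Look-alike: an empty open jar without lid, dark, 60 mm in diameter, 60 mm high, loose; stays where it is. Origin at the centre of its underside, z up.
- stamp_round: Look-alike: a round stamp, light wooden disc 58 mm in diameter, 18 mm thick, with the same dark bar handle, 40 mm long (x), 22 mm thick (y), top at 66 mm, loose; stays where it is. Origin at the centre of its underside, z up.

How it is judged:
At the end, for the whole second after the job is handed in: Each of the two lidded jars and the oblong and square stamps rests on the floor of its own matching well (centre within 15 mm of the well's centre, height within 3 mm, tilt below 0.08 rad), released and at rest; the open jar and the round stamp stand upright within 20 mm of where they began (horizontal distance between jar_big_mid and well_big_floor below 0.015 m and z of jar_big_mid in the frame of well_big_floor between 0.029 and 0.035 m and angle between each of jar_big_mid, jar_small_mid, stamp_oblong_handle, stamp_square_handle's own z axis and vertical below 0.08 rad and linear speed of each of jar_big, jar_small, stamp_oblong, stamp_square, jar_open, stamp_round below 0.01 m/s and horizontal distance between jar_small_mid and well_small_floor below 0.015 m and z of jar_small_mid in the frame of well_small_floor between 0.027 and 0.033 m and horizontal distance between stamp_oblong_handle and well_oblong_floor below 0.015 m and z of stamp_oblong_handle in the frame of well_oblong_floor between 0.039 and 0.045 m and horizontal distance between stamp_square_handle and well_square_floor below 0.015 m and z of stamp_square_handle in the frame of well_square_floor between 0.039 and 0.045 m and distance of each of jar_open, stamp_round from where it was at the start of the episode below 0.02 m and angle between each of jar_open, stamp_round's own z axis and vertical below 0.1 rad); the robot touches nothing.
It fails at once if a jar or stamp is dropped: free of the fingers more than 25 mm above its rest in the tray ((contact force between the fingers and jar_big below 0.02 N and height (world z) of jar_big_mid above 0.065 m) or (contact force between the fingers and jar_small below 0.02 N and height (world z) of jar_small_mid above 0.063 m) or (contact force between the fingers and stamp_oblong below 0.02 N and height (world z) of stamp_oblong_handle above 0.075 m) or (contact force between the fingers and stamp_square below 0.02 N and height (world z) of stamp_square_handle above 0.075 m)).
It fails at once if the open jar is moved more than 20 mm or tipped (distance of jar_open from where it was at the start of the episode above 0.02 m or angle between jar_open's own z axis and vertical above 0.35 rad).
It fails at once if the round stamp is moved more than 20 mm or tipped (distance of stamp_round from where it was at the start of the episode above 0.02 m or angle between stamp_round's own z axis and vertical above 0.35 rad).
It also fails if it takes over 120 s, if anything falls off the work surface, if the arm or the gripper's body presses on something with over 40 N, if the wrist force passes 120 N, or if a joint passes its speed limit or range.

## Robot

A 6-joint arm with a two-finger parallel gripper is mounted at the origin on the work surface. World frame = base frame: x ahead of the robot, y to its left, z up, the work surface at z = 0. Lengths are in m, angles in rad, forces in N, time in s.
With the tool pointing down it reaches from about 0.375 to 0.75 m from the base axis. Payload 9 kg.
Tool frame: the origin (TCP) lies midway between the tips of the shut fingers; the grasp point (between the pads) lies env.hold_point_z behind it (env.hold_point_z is the distance from the TCP to the grasp point, in m); z points along the fingers, y is the line along which they close (so a half turn about z gives the same grasp; the last joint's range is limited). The gripper opens to 85 mm and grips with 20 to 120 N. Pads are 22 mm wide; open, the fingers measure 114 mm over their backs; the gripper's body (76 mm by 85 mm) begins 54 mm behind the grasp point. The pads swing forward as they close: fully open they stand 13 mm farther back than shut.
Start: joints at [0.923, 0.104, 0.097, 1.564, 0, 1.353], TCP at [0.25, 0.545, 0.231] pointing down, gripper open.
Joint ranges: [-2.99, 2.99], [-0.84, 1.86], [-1.1, 1.16], [-1.84, 2.11], [-1.51, 1.56], [-3.14, 3.14]. Speed limits (rad/s): [2.22, 2.22, 2.57, 3.14, 3.14, 3.14].

## Interface

Orientations are given as [roll, pitch, yaw] about the fixed x, y, z axes, in that order (R = Rz(yaw) Ry(pitch) Rx(roll)).
In Python, from bench import env, vision, ticket gives the robot as it stands.
- The arm moves only by the shell command python3 -m crank 'ROWS' [OPENING]. ROWS is JSON, a list of rows, each an object with "dp": the shift along the tool's x, y, z each as a share of 0.025 m, from -1 to 1, a list of three; "spin": the turn about the tool's z as a share of 360 degrees, from -1 to 1. In form: [{"dp": [tx, ty, tz], "spin": spin}, ...]. A call has 1 to 20 rows; each row shifts and turns the commanded pose from where the row before left it, along the tool's axes as they then stand; what a row does not reach is not made up. A row lasts 1/12 s, in which the tool goes at most 41.7 mm and 7.16 degrees, less where a joint would pass 70% of its speed; a pose out of reach is approached as far as the arm can. A call with a number of a shift or a turn outside -1 to 1 is refused whole. A call with a gripper value outside its range is refused whole. OPENING is the finger opening in mm, from 0 to 85.4, set as the call begins (- or left out, the last holds). The fingers move at their own pace and stop on an object; the grip force is fixed at half the most. Time passes only in rows, so rows that do not move let the fingers close. It gives the time, the measured TCP pose, the force, the opening and the grip force at its end, in the units of the state.
- env.sense(): the state, without advancing time (a new reading comes with each control period).
- vision.camera(name): name is "side" or "top" or "wrist"; returns the picture (480x640x3 uint8, red, green, blue); there is no depth.
- vision.get_calibration(name): a dict with "fx", "fy", "cx", "cy" (pixels), "k1" (the pictures are not rectified: a ray, as slopes to the right and down, at radius r is drawn at 1 + k1 r^2 times it, then the intrinsics apply), "origin" and "orientation" of the camera in the world; the wrist camera has in their place "tool_from_camera" (4x4, takes a point from camera to tool coordinates, whose origin is the TCP and whose axes are the flange's). Camera axes: x right, y down, z forward; pixel columns grow to the right and rows downward; lengths in m; the calibration is good to about 2 mm. A picture is of the moment at which its call begins: read the wrist's pose just before it. get_calibration takes no time and is no camera call.
- ticket.job_done(): hands the job in; it is judged then, once.
The state is a dict: "t": time; "joints": joint angles; "joint_velocities": joint speeds; "effort": joint torques, N m; "tool_pos": TCP position; "tcp_rot": TCP orientation; "wrist_force": force on the tool from outside, world axes, zero at the start; "ft_torque": the same for the moment, N m; "width": finger opening in m; "finger_force": force on a finger pad.
Only numpy, scipy, OpenCV 4.12 (cv2) and the standard library are available. Lean on these libraries where they do the work, as an engineer would, in place of code of your own. Each camera call takes 0.05 s, during which the arm holds its last target. There are 200 camera calls.

## Working session

There is one attempt and no reset: what is moved stays moved. The work goes in short steps, Python scripts to look and compute and a shell command to move; the robot and the scene stay as the last step left them, time stands still between calls to the robot, and variables do not carry over. Pictures are saved under pics/ and viewed, at most 14 in all, crops included, and the job is handed in when it is done.

```bash
ls; mkdir -p pics; python3 - <<'E'
from bench import env, vision
import cv2
for n in("top","side"):
    im=vision.camera(n); cv2.imwrite(f"pics/{n}0.png",im[:,:,::-1]); print(n,vision.get_calibration(n))
print(vision.get_calibration("wrist")); print(env.sense(),env.hold_point_z)
E
```

```text
pics
top {'fx': 518.5718065257531, 'fy': 518.5718065257531, 'cx': 313.42123080468815, 'cy': 233.72410919069176, 'k1': -0.11155646263051106, 'origin': array([ 0.32927712, -0.00172074,  1.11717298]), 'orientation': array([-2.98478512e+00, -1.61261224e-03, -1.58981118e+00])}
side {'fx': 504.4290314267819, 'fy': 504.4290314267819, 'cx': 309.22961492467266, 'cy': 231.4207309584277, 'k1': -0.1182899740319507, 'origin': array([ 0.41725443, -0.790205  ,  0.83293688]), 'orientation': array([-2.34660922e+00, -7.22229124e-04, -1.28496814e-01])}
{'fx': 389.9139483870457, 'fy': 389.9139483870457, 'cx': 323.3355184457321, 'cy': 244.3675169082757, 'k1': -0.0251486595371852, 'tool_from_camera': array([[ 4.13427522e-04, -9.57733484e-01, -2.87656744e-01,
         7.22399245e-02],
       [ 9.99999910e-01,  3.69476315e-04,  2.07078914e-04,
         2.53000489e-04],
       [-9.20440559e-05, -2.87656804e-01,  9.57733551e-01,
        -1.42929023e-01],
       [ 0.00000000e+00,  0.00000000e+00,  0.00000000e+00,
         1.00000000e+00]])}
{'t': 0.1, 'joints': array([ 9.23277389e-01,  1.04675613e-01,  9.65679568e-02,  1.56391052e+00,
       -1.52896455e-05,  1.35310137e+00]), 'joint_velocities': array([-1.25501263e-03, -1.48191166e-03,  5.34532562e-04,  9.71724056e-04,
        1.30032930e-03, -2.90427662e-05]), 'effort': array([ 5.45233808e-03, -5.58208466e+01,  5.04720211e+01,  1.30906521e-02,
       -3.28119231e-04,  9.57926346e-06]), 'tool_pos': array([0.24983525, 0.54518327, 0.23059051]), 'tcp_rot': array([-3.14039634e+00, -2.48965841e-04,  2.71176854e+00]), 'wrist_force': array([0.58812001, 0.86008346, 0.70831244]), 'ft_torque': array([ 0.03215162, -0.02967676, -0.02735317]), 'finger_force': 0.0, 'width': 0.08544335601138997} 0.0187
```

View pics/top0.png

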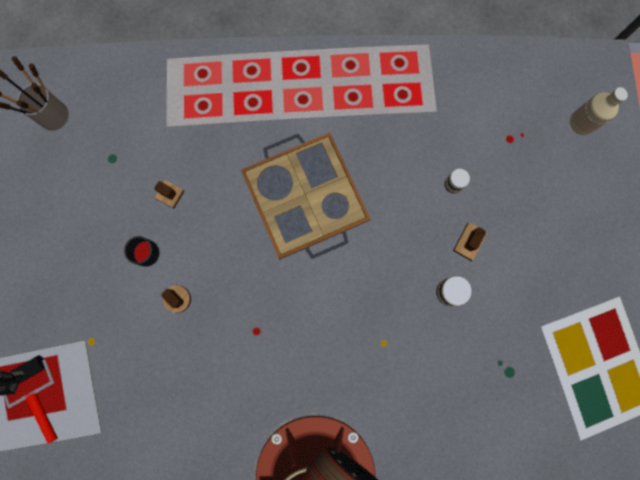

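View pics/side0.png

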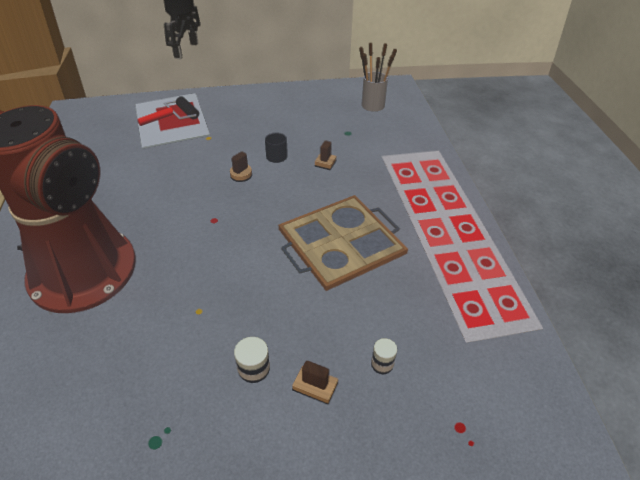

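Top: tray at about (305,195) with big well (275,182), oblong (317,163), square (293,223), small (335,205). Targets are the square stamp (168,192), small jar (459,179), oblong stamp (470,241) and big jar (456,291). Look-alikes are the open jar (142,251) and round stamp (175,298).

```bash
cat > h.py <<'E'
import numpy as np, cv2
from scipy.spatial.transform import Rotation as R
from bench import env, vision
def T_wc(n):
    c=vision.get_calibration(n); T=np.eye(4)
    if n=="wrist":
        s=env.sense(); T[:3,:3]=R.from_euler("xyz",s["tcp_rot"]).as_matrix(); T[:3,3]=s["tool_pos"]
        return c,T@np.array(c["tool_from_camera"])
    T[:3,:3]=R.from_euler("xyz",c["orientation"]).as_matrix(); T[:3,3]=c["origin"]; return c,T
def shot(n,save=None):
    c,T=T_wc(n); im=vision.camera(n)
    if save: cv2.imwrite(save,im[:,:,::-1])
    return im,c,T
def toplane(uv,c,T,z):
    uv=np.asarray(uv,float).reshape(-1,2)
    d=np.c_[(uv[:,0]-c["cx"])/c["fx"],(uv[:,1]-c["cy"])/c["fy"]]; u=d.copy()
    for _ in range(8): u=d/(1+c["k1"]*(u**2).sum(1,keepdims=True))
    r=np.c_[u,np.ones(len(u))]@T[:3,:3].T; o=T[:3,3]
    return (o+r*((z-o[2])/r[:,2:]))[:,:2]
def proj(P,c,T):
    q=(np.asarray(P,float).reshape(-1,3)-T[:3,3])@T[:3,:3]; u=q[:,:2]/q[:,2:]
    u=u*(1+c["k1"]*(u**2).sum(1,keepdims=True)); return u*[c["fx"],c["fy"]]+[c["cx"],c["cy"]]
def blob(m,near):
    cs,_=cv2.findContours(m.astype(np.uint8),cv2.RETR_EXTERNAL,cv2.CHAIN_APPROX_NONE)
    cs=[k for k in cs if cv2.contourArea(k)>15]
    return min(cs,key=lambda k:np.hypot(*(k.reshape(-1,2).mean(0)-near)))
def rect(P):
    (c,s,a)=cv2.minAreaRect((P*1000).astype(np.float32)); return np.round(c,1),np.round(s,1),round(a,1)
E
python3 - <<'E'
from h import *
for n,pts in (("top",dict(tray=(305,195),jb=(456,291),js=(459,178),ob=(470,241),sq=(168,192),rd=(175,298))),("side",dict(tray=(342,240),jb=(251,350),js=(385,348),ob=(315,380),sq=(325,155),rd=(241,168)))):
    im,c,T=shot(n); hsv=cv2.cvtColor(im,cv2.COLOR_RGB2HSV); H,S,V=cv2.split(hsv)
    wood=cv2.morphologyEx(((H<28)&(S>55)&(V>20)).astype(np.uint8),cv2.MORPH_CLOSE,np.ones((3,3)))
    white=(S<45)&(V>150)
    dark=(V<70)&(H<28)|(V<60)
    for k,p in pts.items():
        try:
            if k=="tray": print(n,k,rect(toplane(blob(wood,p),c,T,.016)))
            elif k[0]=="j": print(n,k,rect(toplane(blob(white,p),c,T,.064 if k=="jb" else .06)))
            else:
                print(n,k,"all",rect(toplane(blob(wood,p),c,T,.018)),"handle@.066",rect(toplane(blob(dark,p),c,T,.066)))
        except Exception as e: print(n,k,e)
E
```

```text
top tray (array([591.3,  10.7]), array([218.4, 216.5]), 22.7)
top jb (array([ 374. , -296.7]), array([56.2, 57.3]), 87.0)
top js (array([ 611.4, -320.2]), array([39.4, 37.3]), 89.3)
top ob all (array([ 480.7, -345.8]), array([48. , 73.4]), 59.2) handle@.066 (array([ 478.8, -340. ]), array([25.7, 52.6]), 57.8)
top sq all (array([600.7, 312.9]), array([61.4, 46.6]), 60.4) handle@.066 (array([593.8, 303.4]), array([45.8, 20.1]), 56.8)
top rd all (array([368.9, 287.3]), array([57.9, 59.2]), 13.2) handle@.066 (array([368.1, 282.8]), array([42.8, 22.9]), 45.6)
side tray (array([595.3,   5.7]), array([222.9, 226.1]), 22.6)
side jb (array([ 376.7, -298. ]), array([57.6, 58.8]), 83.2)
side js (array([ 615.3, -320.3]), array([40.8, 40. ]), 45.1)
side ob all (array([ 487.4, -346.1]), array([63.8, 72.2]), 58.5) handle@.066 (array([ 483.4, -361.2]), array([41.3, 46.2]), 66.7)
side sq all (array([611.9, 327.5]), array([122. ,  51.3]), 67.9) handle@.066 (array([597.6, 272.5]), array([71.8, 23.6]), 80.9)
side rd all (array([374. , 306.3]), array([124.7,  55.6]), 89.2) handle@.066 (array([373., 251.]), array([70.4, 35.8]), 87.9)
```

```bash
cat >> h.py <<'E'
def plan(x,y,z,yaw):
    "mm, deg: print the needed spin, then tool shifts at that yaw, in units of 25 mm"
    s=env.sense(); p=s["tool_pos"]*1000; y0=np.degrees(s["tcp_rot"][2])
    ds=-((yaw-y0+180)%360-180); a=np.radians(yaw); d=np.array([x,y,z])-p
    t=np.array([d[0]*np.cos(a)+d[1]*np.sin(a), d[0]*np.sin(a)-d[1]*np.cos(a), -d[2]])
    print("t %.1f at %s yaw %.1f w %.1f F %s | spin %.4f (%.1f deg)  dp %s"%(s["t"],np.round(p,1),y0,s["width"]*1000,np.round(s["wrist_force"],1),ds/360,ds,np.round(t/25,2)))
E
python3 - <<'E'
from h import *
im,c,T=shot("top"); cr=im[120:270,225:385]; cv2.imwrite("pics/tray.png",cv2.resize(cr,None,fx=4,fy=4,interpolation=cv2.INTER_CUBIC)[:,:,::-1])
H,S,V=cv2.split(cv2.cvtColor(im,cv2.COLOR_RGB2HSV))
for k,p in dict(big=(275,182),ob=(317,163),sq=(293,223),sm=(335,205)).items():
    b=blob((S<55)|(H>40),p); print(k,rect(toplane(b,c,T,.012)),cv2.contourArea(b))
plan(597,310,231,240)
E
python3 -m crank '[{"dp":[0,0,0],"spin":-0.0196},{"dp":[0,0,0],"spin":-0.0196},{"dp":[0,0,0],"spin":-0.0196},{"dp":[0,0,0],"spin":-0.0196},{"dp":[0,0,0],"spin":-0.0196},{"dp":[0,0,0],"spin":-0.0196},{"dp":[0,0,0],"spin":-0.0196},{"dp":[0,0,0],"spin":-0.0196},{"dp":[0,0,0],"spin":-0.0196},{"dp":[0,0,0],"spin":-0.0196},{"dp":[0,0,0],"spin":-0.0196},{"dp":[0,0,0],"spin":-0.0196}]'
python3 -c "from h import *;plan(597,310,231,240)"
```

```text
big (array([532. , -27.6]), array([1617.4, 1141. ]), 89.1) 298554.0
ob (array([532. , -27.6]), array([1617.4, 1141. ]), 89.1) 298554.0
sq (array([532. , -27.6]), array([1617.4, 1141. ]), 89.1) 298554.0
sm (array([532. , -27.6]), array([1617.4, 1141. ]), 89.1) 298554.0
t 0.2 at [249.9 545.3 230.9] yaw 155.4 w 85.3 F [ 0.8 -0.4  0.2] | spin -0.2351 (-84.6 deg)  dp [  1.21 -16.73  -0.  ]
t: 1.25
tool_pos: [0.25, 0.5454, 0.2312]
tcp_rot: [3.142, -0.0, -2.088]
wrist_force: [-0.1, 1.0, -0.8]
width: 0.0851
finger_force: 0.0
t 1.2 at [250.  545.4 231.2] yaw -119.6 w 85.1 F [-0.1  1.  -0.8] | spin 0.0011 (0.4 deg)  dp [ 1.210e+00 -1.673e+01  1.000e-02]
```

View pics/tray.png

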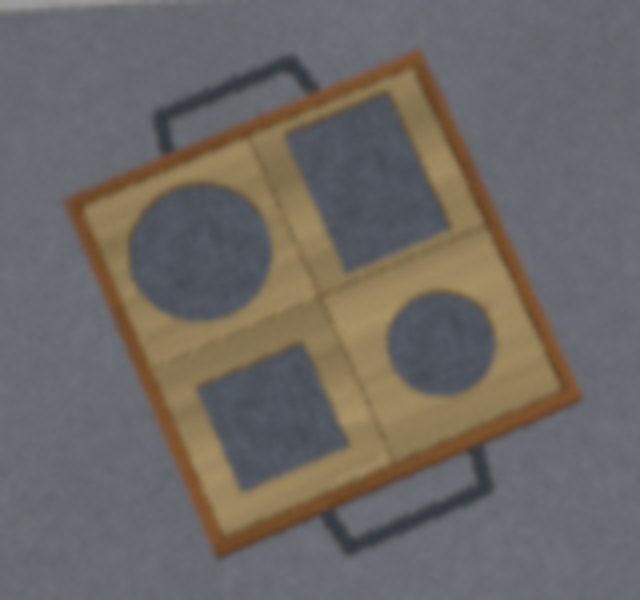

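The crop shows oblong top right with its long side running down-right (about 22.7° in the world), big top left, square bottom left and small bottom right. I'm now moving to the square stamp.

```bash
python3 -m crank '[{"dp":[0.07,-1,0],"spin":0},{"dp":[0.07,-1,0],"spin":0},{"dp":[0.07,-1,0],"spin":0},{"dp":[0.07,-1,0],"spin":0},{"dp":[0.07,-1,0],"spin":0},{"dp":[0.07,-1,0],"spin":0},{"dp":[0.07,-1,0],"spin":0},{"dp":[0.07,-1,0],"spin":0},{"dp":[0.07,-1,0],"spin":0},{"dp":[0.07,-1,0],"spin":0},{"dp":[0.07,-1,0],"spin":0},{"dp":[0.07,-1,0],"spin":0},{"dp":[0.07,-1,0],"spin":0},{"dp":[0.07,-1,0],"spin":0},{"dp":[0.07,-1,0],"spin":0},{"dp":[0.07,-1,0],"spin":0},{"dp":[0.07,-0.73,0],"spin":0},{"dp":[0,0,0],"spin":0},{"dp":[0,0,0],"spin":0}]'
python3 - <<'E'
from h import *
shot("wrist","pics/w1.png"); plan(597,310,231,240)
E
```

```text
t: 2.83
tool_pos: [0.5979, 0.3102, 0.2307]
tcp_rot: [3.141, -0.0, -2.095]
wrist_force: [0.5, 0.4, 0.3]
width: 0.0856
finger_force: 0.0
t 2.9 at [597.3 310.9 231. ] yaw -120.0 w 85.3 F [-0.8  0.1  0.3] | spin 0.0001 (0.0 deg)  dp [ 0.04 -0.01  0.  ]
```

View pics/w1.png

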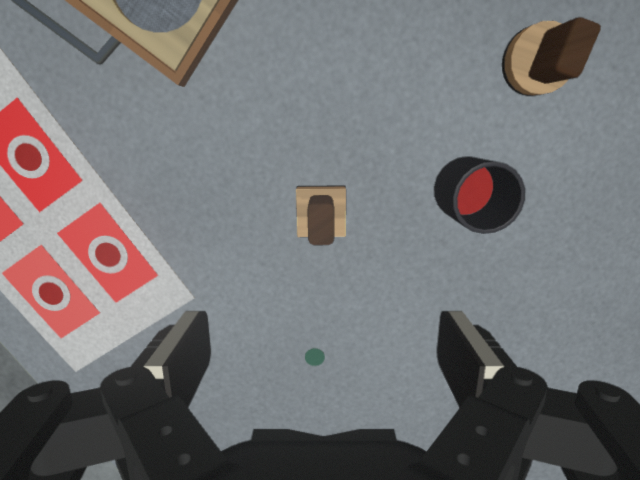

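The square stamp is in line with the tool at (321,213): block (297–347, 186–238), handle (308–333, 195–245). The open jar is at (480,193).

```bash
python3 - <<'E'
from h import *
im,c,T=shot("wrist"); H,S,V=cv2.split(cv2.cvtColor(im,cv2.COLOR_RGB2HSV))
w=cv2.morphologyEx(((H<28)&(S>55)).astype(np.uint8),cv2.MORPH_CLOSE,np.ones((3,3)))
P=toplane([[297,186],[347,186],[347,237],[297,237]],c,T,.018); print("corners",(P*1000).round(1),P.mean(0)*1000)
b=blob(w,(321,213)); print(cv2.boundingRect(b), rect(toplane(b,c,T,.018)))
b=blob((V<90)&(H<28),(321,220)); print(cv2.boundingRect(b), rect(toplane(b,c,T,.066)))
plan(597,310,26,240)
E
```

```text
corners [[608.  279.8]
 [568.4 302.6]
 [591.9 344.9]
 [632.9 321.2]] [600.30053852 312.10855388]
(295, 186, 50, 58) (array([603.5, 313.6]), array([54.5, 45.3]), 60.5)
(307, 195, 26, 50) (array([600.2, 308. ]), array([40.7, 20.5]), 60.0)
t 2.9 at [596.9 311.3 231.3] yaw -119.9 w 85.7 F [-0.5  0.2  0.3] | spin 0.0002 (0.1 deg)  dp [ 0.04 -0.03  8.21]
```

```bash
python3 -m crank '[{"dp":[-0.06,-0.1,1],"spin":0},{"dp":[0,0,1],"spin":0},{"dp":[0,0,1],"spin":0},{"dp":[0,0,1],"spin":0},{"dp":[0,0,1],"spin":0},{"dp":[0,0,1],"spin":0},{"dp":[0,0,1],"spin":0},{"dp":[0,0,0.7],"spin":0},{"dp":[0,0,0.5],"spin":0},{"dp":[0,0,0],"spin":0},{"dp":[0,0,0],"spin":0}]' 60
python3 -m crank '[{"dp":[0,0,0],"spin":0},{"dp":[0,0,0],"spin":0},{"dp":[0,0,0],"spin":0},{"dp":[0,0,0],"spin":0},{"dp":[0,0,0],"spin":0},{"dp":[0,0,0],"spin":0},{"dp":[0,0,0],"spin":0},{"dp":[0,0,0],"spin":0},{"dp":[0,0,0],"spin":0},{"dp":[0,0,0],"spin":0}]' 0
```

```text
t: 3.85
tool_pos: [0.5999, 0.3114, 0.0265]
tcp_rot: [3.141, -0.0, -2.093]
wrist_force: [0.6, -0.7, 1.1]
width: 0.0599
finger_force: 0.0
t: 4.68
tool_pos: [0.6015, 0.3113, 0.028]
tcp_rot: [-3.14, 0.002, -2.094]
wrist_force: [-0.3, -0.2, 6.3]
width: 0.0214
finger_force: 59.5
```

```bash
python3 -m crank '[{"dp":[0,0,-0.5],"spin":0},{"dp":[0,0,-1],"spin":0},{"dp":[0,0,-1],"spin":0},{"dp":[0,0,-1],"spin":0},{"dp":[0,0,-1],"spin":0},{"dp":[0,0,-0.5],"spin":0},{"dp":[0,0,0],"spin":0.0173},{"dp":[0,0,0],"spin":0.0173},{"dp":[0,0,0],"spin":0.0173},{"dp":[0,0,0],"spin":0.0173},{"dp":[0,0,0],"spin":0.0173},{"dp":[0,0,0],"spin":0.0173},{"dp":[0,0,0],"spin":0},{"dp":[0,0,0],"spin":0}]'
python3 - <<'E'
from h import *
plan(527,36,151,202.7)
E
```

```text
t: 5.85
tool_pos: [0.6003, 0.3108, 0.1511]
tcp_rot: [3.141, -0.0, -2.742]
wrist_force: [-0.0, -0.1, -1.6]
width: 0.0216
finger_force: 58.6
t 5.8 at [600.3 310.8 151.1] yaw -157.1 w 21.6 F [-0.  -0.1 -1.6] | spin 0.0005 (0.2 deg)  dp [ 6.95 -9.01  0.  ]
```

```bash
python3 -m crank '[{"dp":[0.4,-0.5,0],"spin":0},{"dp":[0.72,-0.94,0],"spin":0},{"dp":[0.73,-0.95,0],"spin":0},{"dp":[0.73,-0.95,0],"spin":0},{"dp":[0.73,-0.95,0],"spin":0},{"dp":[0.73,-0.95,0],"spin":0},{"dp":[0.73,-0.95,0],"spin":0},{"dp":[0.73,-0.95,0],"spin":0},{"dp":[0.73,-0.95,0],"spin":0},{"dp":[0.72,-0.92,0],"spin":0},{"dp":[0,0,0],"spin":0},{"dp":[0,0,0],"spin":0},{"dp":[0,0,0],"spin":0}]'
python3 - <<'E'
from h import *
shot("wrist","pics/w2.png")
plan(527,36,50,202.7)
E
```

```text
t: 6.93
tool_pos: [0.5271, 0.0363, 0.1514]
tcp_rot: [3.141, 0.0, -2.744]
wrist_force: [0.2, 0.7, -0.7]
width: 0.0214
finger_force: 58.9
t 7.0 at [527.2  36.7 151.4] yaw -157.2 w 21.1 F [ 0.1 -0.2 -1.3] | spin 0.0003 (0.1 deg)  dp [ 0.02 -0.02  4.06]
```

View pics/w2.png

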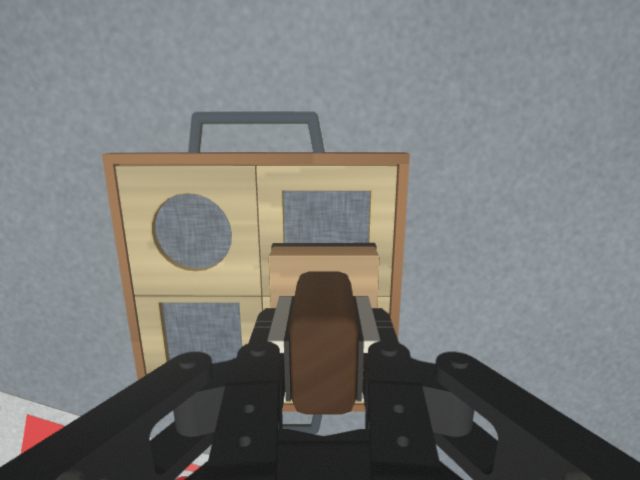

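Wrist view: tray square to the tool, its near corners at (105,155) and (408,154), the small well at (192,232). The square well's near edge runs (282,190)–(371,190), with the held block's near edge at (270–378, 249).

```bash
python3 - <<'E'
from h import *
c,T=T_wc("wrist")
a=np.radians(202.7);ex=np.array([np.cos(a),np.sin(a)]);ey=np.array([np.sin(a),-np.cos(a)])
C=toplane([[105,155],[408,154]],c,T,.016)*1000; d=C[1]-C[0]; print(C,np.hypot(*d),np.degrees(np.arctan2(-d[0],d[1])), "tray ctr",C.mean(0)-108*ex)
W=toplane([[282.5,190],[370.5,190]],c,T,.016)*1000; print("sq well",W.mean(0)-32*ex, np.hypot(*(W[1]-W[0])))
print("small",toplane([[192,232]],c,T,.016)*1000)
B=toplane([[269.5,250],[378.5,250]],c,T,.1415)*1000; print("block",B.mean(0)-23*ex,np.hypot(*(B[1]-B[0])))
E
```

```text
[[ 536.78788214 -126.37834072]
 [ 454.0672379    69.55493307]] 212.67946012937608 22.88887938259528 tray ctr [595.06167368  13.26614875]
sq well [528.92741718  39.287226  ] 62.9955832336509
small [[566.63190018 -52.71779301]]
block [526.30538697  35.9928374 ] 44.81811951438175
```

```bash
python3 -m crank '[{"dp":[-0.14,0.08,0.5],"spin":0},{"dp":[0,0,1],"spin":0},{"dp":[0,0,1],"spin":0},{"dp":[0,0,1],"spin":0},{"dp":[0,0,0.5],"spin":0},{"dp":[0,0,0.2],"spin":0},{"dp":[0,0,0.1],"spin":0},{"dp":[0,0,0.06],"spin":0},{"dp":[0,0,0.06],"spin":0},{"dp":[0,0,0.06],"spin":0},{"dp":[0,0,0],"spin":0},{"dp":[0,0,0],"spin":0}]'
```

```text
t: 7.98
tool_pos: [0.5299, 0.0392, 0.0399]
tcp_rot: [-3.141, 0.001, -2.746]
wrist_force: [-1.1, 1.3, -1.0]
width: 0.0211
finger_force: 58.9
```

```bash
python3 -m crank '[{"dp":[0,0,0.06],"spin":0},{"dp":[0,0,0.06],"spin":0},{"dp":[0,0,0],"spin":0},{"dp":[0,0,0],"spin":0}]';python3 -m crank '[{"dp":[0,0,0.06],"spin":0},{"dp":[0,0,0],"spin":0},{"dp":[0,0,0],"spin":0}]'
```

```text
t: 8.32
tool_pos: [0.5294, 0.0393, 0.0362]
tcp_rot: [3.141, -0.0, -2.746]
wrist_force: [-0.2, -0.6, -1.0]
width: 0.0212
finger_force: 58.9
t: 8.57
tool_pos: [0.5295, 0.0393, 0.0359]
tcp_rot: [-3.141, 0.0, -2.746]
wrist_force: [-6.2, -0.2, 10.6]
width: 0.0218
finger_force: 60.2
```

```bash
python3 -m crank '[{"dp":[0,0,0],"spin":0},{"dp":[0,0,0],"spin":0},{"dp":[0,0,0],"spin":0},{"dp":[0,0,0],"spin":0},{"dp":[0,0,0],"spin":0},{"dp":[0,0,-0.5],"spin":0},{"dp":[0,0,-1],"spin":0},{"dp":[0,0,-1],"spin":0},{"dp":[0,0,-1],"spin":0},{"dp":[0,0,-1],"spin":0},{"dp":[0,0,-1],"spin":0},{"dp":[0,0,-0.9],"spin":0},{"dp":[0,0,0],"spin":0},{"dp":[0,0,0],"spin":0}]' 60
python3 - <<'E'
from h import *
shot("wrist","pics/w3.png")
plan(482,-344,200,149.2)
E
```

```text
t: 9.73
tool_pos: [0.5304, 0.0391, 0.197]
tcp_rot: [-3.14, 0.003, -2.746]
wrist_force: [-0.5, 0.3, -1.1]
width: 0.0601
finger_force: 0.0
t 9.8 at [529.7  39.2 195.4] yaw -157.3 w 60.0 F [ 0.4  0.3 -0.8] | spin 0.1486 (53.5 deg)  dp [ -6.21 -14.14  -0.18]
```

View pics/w3.png

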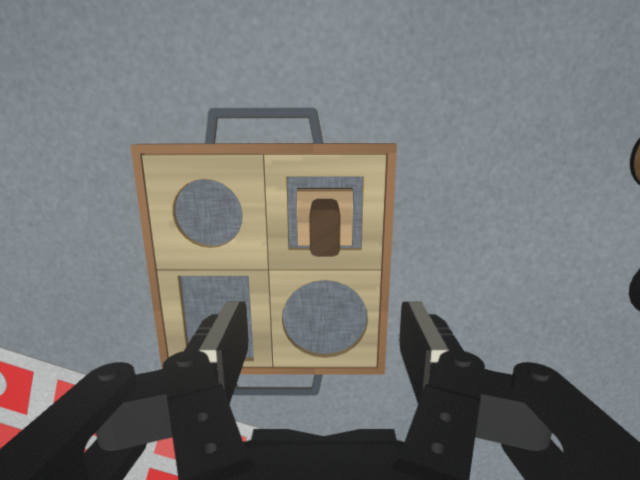

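```bash
python3 -m crank '[{"dp":[0,0,0],"spin":0.0186},{"dp":[0,0,0],"spin":0.0186},{"dp":[0,0,0],"spin":0.0186},{"dp":[0,0,0],"spin":0.0186},{"dp":[0,0,0],"spin":0.0186},{"dp":[0,0,0],"spin":0.0186},{"dp":[0,0,0],"spin":0.0186},{"dp":[0,0,0],"spin":0.0186},{"dp":[0,0,0],"spin":0},{"dp":[0,0,0],"spin":0}]'
python3 -c "from h import *;plan(482,-344,200,149.2)"
```

```text
t: 10.62
tool_pos: [0.5289, 0.0393, 0.1938]
tcp_rot: [-3.141, -0.002, 2.606]
wrist_force: [-0.5, 0.6, 1.1]
width: 0.0601
finger_force: 0.0
t 10.6 at [528.9  39.3 193.8] yaw 149.3 w 60.1 F [-0.5  0.6  1.1] | spin 0.0003 (0.1 deg)  dp [ -6.24 -14.13  -0.25]
```

The square stamp sits centred in its well at (325,217), well edges (288–363, 177–250). On to the oblong stamp.

```bash
python3 -m crank '[{"dp":[-0.2,-0.47,0],"spin":0},{"dp":[-0.4,-0.94,0],"spin":0},{"dp":[-0.42,-0.95,0],"spin":0},{"dp":[-0.42,-0.95,0],"spin":0},{"dp":[-0.42,-0.95,0],"spin":0},{"dp":[-0.42,-0.95,0],"spin":0},{"dp":[-0.42,-0.95,0],"spin":0},{"dp":[-0.42,-0.95,0],"spin":0},{"dp":[-0.42,-0.95,0],"spin":0},{"dp":[-0.42,-0.95,0],"spin":0},{"dp":[-0.42,-0.95,0],"spin":0},{"dp":[-0.42,-0.95,0],"spin":0},{"dp":[-0.42,-0.95,0],"spin":0},{"dp":[-0.42,-0.95,0],"spin":0},{"dp":[-0.42,-0.95,0],"spin":0},{"dp":[-0.18,-0.4,0],"spin":0},{"dp":[0,0,0],"spin":0},{"dp":[0,0,0],"spin":0},{"dp":[0,0,0],"spin":0}]'
python3 - <<'E'
from h import *
im,c,T=shot("wrist","pics/w4.png"); H,S,V=cv2.split(cv2.cvtColor(im,cv2.COLOR_RGB2HSV))
uv=proj([[.482,-.344,.03]],c,T)[0]; print(uv)
w=cv2.morphologyEx(((H<28)&(S>55)).astype(np.uint8),cv2.MORPH_CLOSE,np.ones((3,3)))
b=blob(w,uv); print(cv2.boundingRect(b), rect(toplane(b,c,T,.018)))
b=blob((V<90)&(H<28),uv); print(cv2.boundingRect(b), rect(toplane(b,c,T,.066)))
plan(482,-344,26,149.2)
E
```

```text
t: 12.2
tool_pos: [0.4815, -0.3438, 0.1947]
tcp_rot: [3.141, -0.001, 2.604]
wrist_force: [-0.7, 0.4, 0.4]
width: 0.0601
finger_force: 0.0
[322.75575276 221.3342363 ]
(294, 179, 56, 86) (array([ 485., -347.]), array([45.6, 73.5]), 59.0)
(307, 197, 29, 68) (array([ 480.4, -344.5]), array([20.6, 49.8]), 59.2)
t 12.2 at [ 481.7 -343.6  194.8] yaw 149.2 w 60.4 F [-0.2 -0.5  0.2] | spin 0.0000 (0.0 deg)  dp [-0.02 -0.01  6.75]
```

View pics/w4.png

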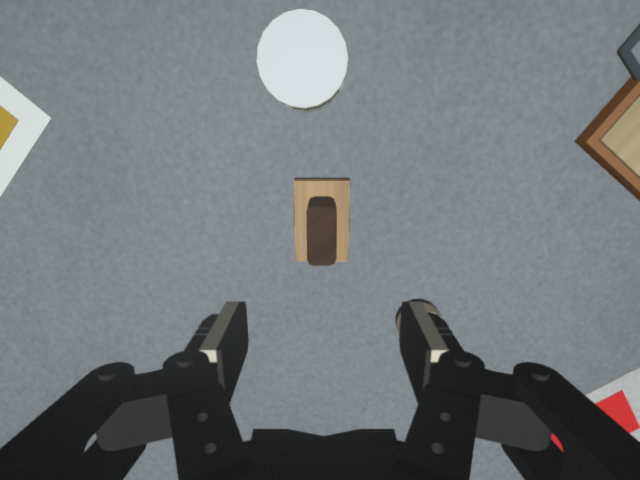

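The oblong stamp lies in line at (322,221), big jar above at (303,58), so I can go straight down.

```bash
python3 -m crank '[{"dp":[0,0.03,0.6],"spin":0},{"dp":[0,0,1],"spin":0},{"dp":[0,0,1],"spin":0},{"dp":[0,0,1],"spin":0},{"dp":[0,0,1],"spin":0},{"dp":[0,0,1],"spin":0},{"dp":[0,0,0.6],"spin":0},{"dp":[0,0,0.4],"spin":0},{"dp":[0,0,0],"spin":0},{"dp":[0,0,0],"spin":0}]' 60
python3 -m crank '[{"dp":[0,0,0],"spin":0},{"dp":[0,0,0],"spin":0},{"dp":[0,0,0],"spin":0},{"dp":[0,0,0],"spin":0},{"dp":[0,0,0],"spin":0},{"dp":[0,0,0],"spin":0},{"dp":[0,0,0],"spin":0},{"dp":[0,0,0],"spin":0},{"dp":[0,0,0],"spin":0}]' 0
python3 -m crank '[{"dp":[0,0,-0.5],"spin":0},{"dp":[0,0,-1],"spin":0},{"dp":[0,0,-1],"spin":0},{"dp":[0,0,-1],"spin":0},{"dp":[0,0,-1],"spin":0},{"dp":[0,0,-0.5],"spin":0},{"dp":[0,0,0],"spin":-0.0186},{"dp":[0,0,0],"spin":-0.0186},{"dp":[0,0,0],"spin":-0.0186},{"dp":[0,0,0],"spin":-0.0186},{"dp":[0,0,0],"spin":-0.0186},{"dp":[0,0,0],"spin":-0.0186},{"dp":[0,0,0],"spin":-0.0186},{"dp":[0,0,0],"spin":-0.0186},{"dp":[0,0,0],"spin":0},{"dp":[0,0,0],"spin":0}]'
python3 -c "from h import *;plan(658.4,-15.3,152,202.7)"
```

```text
t: 13.08
tool_pos: [0.4822, -0.3434, 0.0302]
tcp_rot: [3.141, 0.0, 2.603]
wrist_force: [0.5, -0.4, 0.6]
width: 0.0599
finger_force: 0.0
t: 13.83
tool_pos: [0.4826, -0.3446, 0.0311]
tcp_rot: [-3.141, 0.002, 2.602]
wrist_force: [-0.5, 0.3, 6.7]
width: 0.0211
finger_force: 59.5
t: 15.17
tool_pos: [0.4818, -0.3438, 0.1546]
tcp_rot: [3.141, -0.0, -2.749]
wrist_force: [-0.6, 0.2, -1.4]
width: 0.0212
finger_force: 58.9
t 15.2 at [ 481.8 -343.8  154.6] yaw -157.5 w 21.2 F [-0.6  0.2 -1.4] | spin -0.0006 (-0.2 deg)  dp [-11.59   9.4    0.1 ]
```

```bash
python3 -m crank '[{"dp":[-0.45,0.36,0],"spin":0},{"dp":[-0.89,0.72,0],"spin":0},{"dp":[-0.89,0.72,0],"spin":0},{"dp":[-0.89,0.72,0],"spin":0},{"dp":[-0.89,0.72,0],"spin":0},{"dp":[-0.89,0.72,0],"spin":0},{"dp":[-0.89,0.72,0],"spin":0},{"dp":[-0.89,0.72,0],"spin":0},{"dp":[-0.89,0.72,0],"spin":0},{"dp":[-0.89,0.72,0],"spin":0},{"dp":[-0.89,0.72,0],"spin":0},{"dp":[-0.89,0.72,0],"spin":0},{"dp":[-0.89,0.72,0],"spin":0},{"dp":[-0.46,0.4,0],"spin":0},{"dp":[0,0,0],"spin":0},{"dp":[0,0,0],"spin":0},{"dp":[0,0,0],"spin":0}]'
python3 - <<'E'
from h import *
shot("wrist","pics/w5.png")
plan(658.4,-15.3,39,202.7)
E
```

```text
t: 16.58
tool_pos: [0.6584, -0.0158, 0.1547]
tcp_rot: [3.142, -0.001, -2.747]
wrist_force: [-0.3, -0.2, -1.3]
width: 0.0212
finger_force: 58.9
t 16.6 at [658.3 -16.2 154.8] yaw -157.4 w 21.2 F [-0.5 -0.5 -0.5] | spin -0.0003 (-0.1 deg)  dp [-0.02  0.03  4.63]
```

View pics/w5.png

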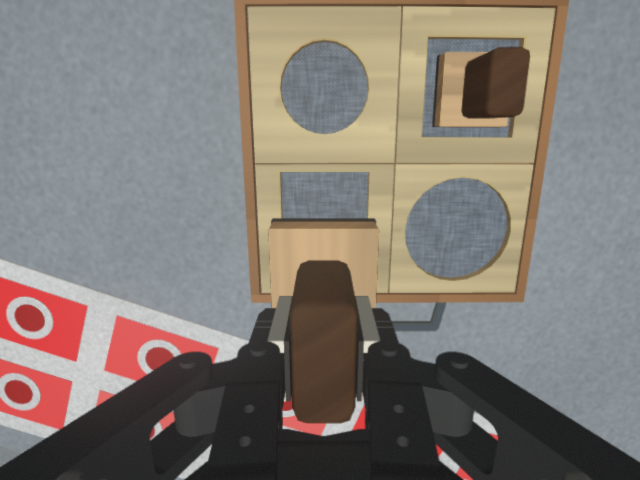

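The oblong well's near edge is (281–369, 172) and the held block's near edge (270–377, 223). The small well is at (325,87) and the big one at (458,228).

```bash
python3 - <<'E'
from h import *
c,T=T_wc("wrist")
a=np.radians(202.7);ex=np.array([np.cos(a),np.sin(a)]);ey=np.array([np.sin(a),-np.cos(a)])
W=toplane([[281,172],[369,172]],c,T,.016)*1000; w=W.mean(0)-44*ex; print("well",w, np.hypot(*(W[1]-W[0])))
B=toplane([[270,223],[377.5,223]],c,T,.1417)*1000; b=B.mean(0)-35*ex; print("block",b,np.hypot(*(B[1]-B[0])))
print("corr units",(w-b)@ex/25,(w-b)@ey/25)
print("small,big",toplane([[325,87],[458,229]],c,T,.016)*1000)
E
```

```text
well [660.04801861 -14.65877013] 62.950705320878136
block [658.74451878 -16.33920582] 44.20644683161586
corr units -0.07404074115222882 0.04188949901709794
small,big [[566.94362253 -53.57219509]
 [620.03674509  76.3930556 ]]
```

Wells confirmed to within 1–2 mm. Lowering from 154.7 to about 39.

```bash
python3 -m crank '[{"dp":[-0.07,0.04,0.5],"spin":0},{"dp":[0,0,1],"spin":0},{"dp":[0,0,1],"spin":0},{"dp":[0,0,1],"spin":0},{"dp":[0,0,0.5],"spin":0},{"dp":[0,0,0.2],"spin":0},{"dp":[0,0,0.1],"spin":0},{"dp":[0,0,0.1],"spin":0},{"dp":[0,0,0.06],"spin":0},{"dp":[0,0,0.06],"spin":0},{"dp":[0,0,0],"spin":0},{"dp":[0,0,0],"spin":0}]'
python3 -m crank '[{"dp":[0,0,0.06],"spin":0},{"dp":[0,0,0.06],"spin":0},{"dp":[0,0,0],"spin":0},{"dp":[0,0,0],"spin":0}]'
```

```text
t: 17.63
tool_pos: [0.6604, -0.0139, 0.0425]
tcp_rot: [-3.141, 0.001, -2.746]
wrist_force: [0.2, 0.5, -2.4]
width: 0.0214
finger_force: 58.9
t: 17.97
tool_pos: [0.6603, -0.0139, 0.0392]
tcp_rot: [-3.141, 0.001, -2.746]
wrist_force: [0.9, -1.1, 1.2]
width: 0.0214
finger_force: 59.2
```

```bash
python3 -m crank '[{"dp":[0,0,0.04],"spin":0},{"dp":[0,0,0],"spin":0},{"dp":[0,0,0],"spin":0}]'
python3 -m crank '[{"dp":[0,0,0],"spin":0},{"dp":[0,0,0],"spin":0},{"dp":[0,0,0],"spin":0},{"dp":[0,0,0],"spin":0},{"dp":[0,0,0],"spin":0},{"dp":[0,0,-0.5],"spin":0},{"dp":[0,0,-1],"spin":0},{"dp":[0,0,-1],"spin":0},{"dp":[0,0,-1],"spin":0},{"dp":[0,0,-1],"spin":0},{"dp":[0,0,-1],"spin":0},{"dp":[0,0,-0.9],"spin":0},{"dp":[0,0,0],"spin":0},{"dp":[0,0,0],"spin":0}]' 60
python3 -c "from h import *;plan(613,-320,200,202.7)"
```

```text
t: 18.22
tool_pos: [0.6603, -0.014, 0.0391]
tcp_rot: [-3.141, 0.001, -2.746]
wrist_force: [-3.8, 0.1, 8.2]
width: 0.021
finger_force: 60.3
t: 19.38
tool_pos: [0.6609, -0.014, 0.2004]
tcp_rot: [-3.139, 0.003, -2.746]
wrist_force: [-0.4, 0.0, 0.0]
width: 0.0599
finger_force: 0.0
t 19.4 at [660.9 -14.  200.4] yaw -157.3 w 59.9 F [-0.4  0.   0. ] | spin -0.0001 (-0.0 deg)  dp [  6.49 -10.55   0.02]
```

```bash
python3 -m crank '[{"dp":[0.3,-0.48,0],"spin":0},{"dp":[0.59,-0.96,0],"spin":0},{"dp":[0.59,-0.96,0],"spin":0},{"dp":[0.59,-0.96,0],"spin":0},{"dp":[0.59,-0.96,0],"spin":0},{"dp":[0.59,-0.96,0],"spin":0},{"dp":[0.59,-0.96,0],"spin":0},{"dp":[0.59,-0.96,0],"spin":0},{"dp":[0.59,-0.96,0],"spin":0},{"dp":[0.59,-0.96,0],"spin":0},{"dp":[0.59,-0.96,0],"spin":0},{"dp":[0.29,-0.47,0],"spin":0},{"dp":[0,0,0],"spin":0},{"dp":[0,0,0],"spin":0},{"dp":[0,0,0],"spin":0}]' 70
python3 - <<'E'
from h import *
im,c,T=shot("wrist","pics/w6.png"); H,S,V=cv2.split(cv2.cvtColor(im,cv2.COLOR_RGB2HSV))
uv=proj([[.613,-.320,.06]],c,T)[0]; print(uv)
b=blob((S<30)&(V>190),uv); print(cv2.boundingRect(b), rect(toplane(b,c,T,.06)))
plan(613,-320,20,202.7)
E
```

```text
t: 20.63
tool_pos: [0.6118, -0.3188, 0.1972]
tcp_rot: [3.14, -0.0, -2.745]
wrist_force: [-0.9, -0.5, 0.4]
width: 0.0698
finger_force: 0.0
[321.68711633 230.02996077]
(295, 206, 55, 52) (array([ 614.3, -319.2]), array([39.2, 40.2]), 22.7)
t 20.7 at [ 612.  -318.5  197.5] yaw -157.3 w 70.1 F [-0.  -0.3  0.1] | spin 0.0001 (0.0 deg)  dp [-0.01 -0.07  7.1 ]
```

View pics/w6.png

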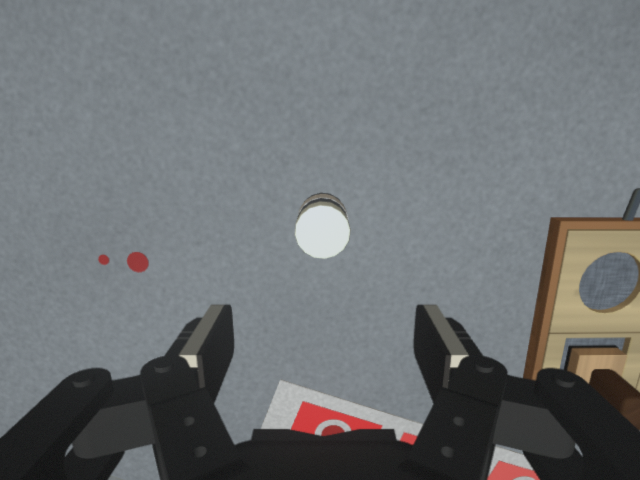

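The small jar's lid is at (322,231), aligned. Descending to grasp.

```bash
python3 -m crank '[{"dp":[-0.06,-0.07,0.6],"spin":0},{"dp":[0,0,1],"spin":0},{"dp":[0,0,1],"spin":0},{"dp":[0,0,1],"spin":0},{"dp":[0,0,1],"spin":0},{"dp":[0,0,1],"spin":0},{"dp":[0,0,0.7],"spin":0},{"dp":[0,0,0.5],"spin":0},{"dp":[0,0,0.3],"spin":0},{"dp":[0,0,0],"spin":0},{"dp":[0,0,0],"spin":0}]' 70
python3 -m crank '[{"dp":[0,0,0],"spin":0},{"dp":[0,0,0],"spin":0},{"dp":[0,0,0],"spin":0},{"dp":[0,0,0],"spin":0},{"dp":[0,0,0],"spin":0},{"dp":[0,0,0],"spin":0},{"dp":[0,0,0],"spin":0},{"dp":[0,0,0],"spin":0}]' 20
python3 -m crank '[{"dp":[0,0,-0.5],"spin":0},{"dp":[0,0,-1],"spin":0},{"dp":[0,0,-1],"spin":0},{"dp":[0,0,-1],"spin":0},{"dp":[0,0,-1],"spin":0},{"dp":[0,0,-0.9],"spin":0},{"dp":[0,0,0],"spin":0},{"dp":[0,0,0],"spin":0}]'
python3 -c "from h import *;plan(566.7,-53.5,155,202.7)"
```

```text
t: 21.6
tool_pos: [0.6144, -0.3206, 0.0211]
tcp_rot: [-3.141, 0.0, -2.745]
wrist_force: [0.7, 0.0, -0.3]
width: 0.0698
finger_force: 0.0
t: 22.27
tool_pos: [0.6149, -0.3214, 0.0221]
tcp_rot: [-3.139, 0.001, -2.746]
wrist_force: [-0.1, 1.3, 6.3]
width: 0.0404
finger_force: 60.9
t: 22.93
tool_pos: [0.6148, -0.3215, 0.1576]
tcp_rot: [-3.139, 0.002, -2.746]
wrist_force: [-1.2, -0.1, -2.1]
width: 0.0408
finger_force: 60.7
t 22.9 at [ 614.8 -321.5  157.6] yaw -157.3 w 40.8 F [-1.2 -0.1 -2.1] | spin -0.0001 (-0.0 deg)  dp [-2.36 10.63  0.1 ]
```

```bash
python3 -m crank '[{"dp":[-0.1,0.45,0],"spin":0},{"dp":[-0.2,0.9,0],"spin":0},{"dp":[-0.2,0.9,0],"spin":0},{"dp":[-0.2,0.9,0],"spin":0},{"dp":[-0.2,0.9,0],"spin":0},{"dp":[-0.2,0.9,0],"spin":0},{"dp":[-0.2,0.9,0],"spin":0},{"dp":[-0.2,0.9,0],"spin":0},{"dp":[-0.2,0.9,0],"spin":0},{"dp":[-0.2,0.9,0],"spin":0},{"dp":[-0.2,0.9,0],"spin":0},{"dp":[-0.2,0.9,0],"spin":0},{"dp":[-0.06,0.28,0],"spin":0},{"dp":[0,0,0],"spin":0},{"dp":[0,0,0],"spin":0}]'
python3 -c "
from h import *;plan(566.7,-53.5,30,202.7)
im,c,T=shot('wrist','pics/w7.png')"
```

```text
t: 24.18
tool_pos: [0.5657, -0.053, 0.1545]
tcp_rot: [3.141, -0.001, -2.745]
wrist_force: [-0.6, -0.3, -1.1]
width: 0.0407
finger_force: 60.9
t 24.2 at [565.7 -53.  154.5] yaw -157.3 w 40.7 F [-0.6 -0.3 -1.1] | spin 0.0000 (0.0 deg)  dp [-0.03 -0.04  4.98]
```

View pics/w7.png

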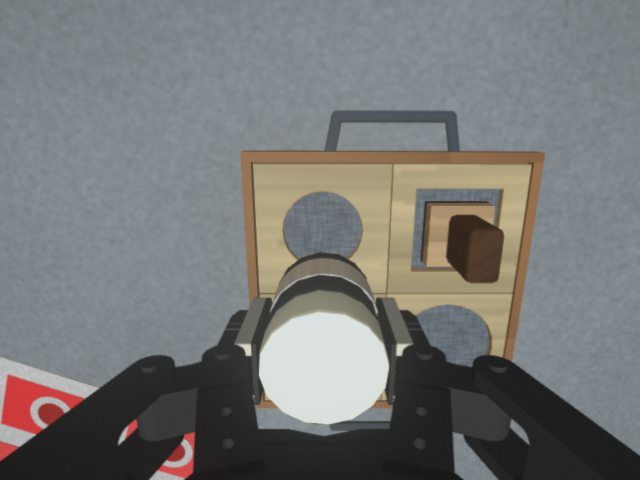

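The small jar is held upright, lid at (323,365), centred over its well at (323,230). Lowering 125 mm.

```bash
python3 -m crank '[{"dp":[-0.03,-0.04,0.5],"spin":0},{"dp":[0,0,1],"spin":0},{"dp":[0,0,1],"spin":0},{"dp":[0,0,1],"spin":0},{"dp":[0,0,0.7],"spin":0},{"dp":[0,0,0.3],"spin":0},{"dp":[0,0,0.2],"spin":0},{"dp":[0,0,0.1],"spin":0},{"dp":[0,0,0.06],"spin":0},{"dp":[0,0,0],"spin":0},{"dp":[0,0,0],"spin":0}]'
python3 -m crank '[{"dp":[0,0,0.06],"spin":0},{"dp":[0,0,0.04],"spin":0},{"dp":[0,0,0],"spin":0},{"dp":[0,0,0],"spin":0}]'
```

```text
t: 25.15
tool_pos: [0.5678, -0.0537, 0.0348]
tcp_rot: [-3.141, 0.001, -2.746]
wrist_force: [-0.8, 0.7, -1.3]
width: 0.0411
finger_force: 60.9
t: 25.48
tool_pos: [0.5671, -0.0534, 0.0314]
tcp_rot: [3.142, 0.0, -2.746]
wrist_force: [0.3, 0.4, -1.1]
width: 0.0405
finger_force: 60.9
```

```bash
python3 -m crank '[{"dp":[0,0,0.06],"spin":0},{"dp":[0,0,0.04],"spin":0},{"dp":[0,0,0],"spin":0},{"dp":[0,0,0],"spin":0}]'
```

```text
t: 25.82
tool_pos: [0.5673, -0.0535, 0.03]
tcp_rot: [-3.141, 0.001, -2.746]
wrist_force: [-3.9, 1.4, 10.0]
width: 0.0408
finger_force: 62.0
```

```bash
python3 -m crank '[{"dp":[0,0,0],"spin":0},{"dp":[0,0,0],"spin":0},{"dp":[0,0,0],"spin":0},{"dp":[0,0,0],"spin":0},{"dp":[0,0,0],"spin":0},{"dp":[0,0,-0.5],"spin":0},{"dp":[0,0,-1],"spin":0},{"dp":[0,0,-1],"spin":0},{"dp":[0,0,-1],"spin":0},{"dp":[0,0,-1],"spin":0},{"dp":[0,0,-1],"spin":0},{"dp":[0,0,-1],"spin":0},{"dp":[0,0,-0.4],"spin":0},{"dp":[0,0,0],"spin":0},{"dp":[0,0,0],"spin":0}]' 62
python3 -c "from h import *;plan(375.5,-297.5,200,202.7)"
```

```text
t: 27.07
tool_pos: [0.5672, -0.0535, 0.2012]
tcp_rot: [-3.141, 0.0, -2.746]
wrist_force: [-1.2, -0.2, -0.3]
width: 0.0621
finger_force: 0.0
t 27.1 at [567.2 -53.5 201.2] yaw -157.3 w 62.1 F [-1.2 -0.2 -0.3] | spin -0.0001 (-0.0 deg)  dp [10.84 -6.04  0.05]
```

```bash
python3 -m crank '[{"dp":[0.45,-0.25,0],"spin":0},{"dp":[0.9,-0.5,0],"spin":0},{"dp":[0.9,-0.5,0],"spin":0},{"dp":[0.9,-0.5,0],"spin":0},{"dp":[0.9,-0.5,0],"spin":0},{"dp":[0.9,-0.5,0],"spin":0},{"dp":[0.9,-0.5,0],"spin":0},{"dp":[0.9,-0.5,0],"spin":0},{"dp":[0.9,-0.5,0],"spin":0},{"dp":[0.9,-0.5,0],"spin":0},{"dp":[0.9,-0.5,0],"spin":0},{"dp":[0.9,-0.5,0],"spin":0},{"dp":[0.5,-0.29,0],"spin":0},{"dp":[0,0,0],"spin":0},{"dp":[0,0,0],"spin":0},{"dp":[0,0,0],"spin":0}]' 85
python3 - <<'E'
from h import *
im,c,T=shot("wrist"); H,S,V=cv2.split(cv2.cvtColor(im,cv2.COLOR_RGB2HSV))
uv=proj([[.3755,-.2975,.064]],c,T)[0]; print(uv)
b=blob((S<30)&(V>190),uv); print(cv2.boundingRect(b), rect(toplane(b,c,T,.064)))
plan(375.5,-297.5,22,202.7)
E
```

```text
t: 28.4
tool_pos: [0.3747, -0.2966, 0.2003]
tcp_rot: [3.14, -0.0, -2.746]
wrist_force: [0.5, -0.2, -0.5]
width: 0.085
finger_force: 0.0
[322.18757401 229.96077034]
(284, 192, 79, 77) (array([ 376.1, -296.6]), array([57.6, 57.5]), 67.9)
t 28.4 at [ 375.  -296.5  200.5] yaw -157.3 w 85.0 F [ 0.   0.6 -1. ] | spin 0.0000 (0.0 deg)  dp [-0.   -0.04  7.14]
```

```bash
python3 -m crank '[{"dp":[-0.03,-0.04,0.6],"spin":0},{"dp":[0,0,1],"spin":0},{"dp":[0,0,1],"spin":0},{"dp":[0,0,1],"spin":0},{"dp":[0,0,1],"spin":0},{"dp":[0,0,1],"spin":0},{"dp":[0,0,0.7],"spin":0},{"dp":[0,0,0.5],"spin":0},{"dp":[0,0,0.3],"spin":0},{"dp":[0,0,0],"spin":0},{"dp":[0,0,0],"spin":0}]' 85
python3 -m crank '[{"dp":[0,0,0],"spin":0},{"dp":[0,0,0],"spin":0},{"dp":[0,0,0],"spin":0},{"dp":[0,0,0],"spin":0},{"dp":[0,0,0],"spin":0},{"dp":[0,0,0],"spin":0},{"dp":[0,0,0],"spin":0},{"dp":[0,0,0],"spin":0}]' 30
python3 -m crank '[{"dp":[0,0,-0.5],"spin":0},{"dp":[0,0,-1],"spin":0},{"dp":[0,0,-1],"spin":0},{"dp":[0,0,-1],"spin":0},{"dp":[0,0,-1],"spin":0},{"dp":[0,0,-0.9],"spin":0},{"dp":[0,0,0],"spin":0},{"dp":[0,0,0],"spin":0}]'
python3 -c "from h import *;plan(619.8,76.7,160,202.7)"
```

```text
t: 29.37
tool_pos: [0.3764, -0.2979, 0.0243]
tcp_rot: [-3.141, 0.0, -2.745]
wrist_force: [-0.4, -0.1, -0.5]
width: 0.0848
finger_force: 0.0
t: 30.03
tool_pos: [0.3767, -0.2987, 0.0253]
tcp_rot: [-3.14, 0.001, -2.746]
wrist_force: [-0.2, 1.5, 7.2]
width: 0.0588
finger_force: 64.5
t: 30.7
tool_pos: [0.3766, -0.2988, 0.1601]
tcp_rot: [-3.139, 0.001, -2.746]
wrist_force: [0.2, -0.0, -3.7]
width: 0.0588
finger_force: 65.2
t 30.7 at [ 376.6 -298.8  160.1] yaw -157.3 w 58.8 F [ 0.2 -0.  -3.7] | spin -0.0001 (-0.0 deg)  dp [-1.477e+01  1.010e+01  1.000e-02]
```

```bash
python3 -m crank '[{"dp":[-0.44,0.3,0],"spin":0},{"dp":[-0.87,0.595,0],"spin":0},{"dp":[-0.87,0.595,0],"spin":0},{"dp":[-0.87,0.595,0],"spin":0},{"dp":[-0.87,0.595,0],"spin":0},{"dp":[-0.87,0.595,0],"spin":0},{"dp":[-0.87,0.595,0],"spin":0},{"dp":[-0.87,0.595,0],"spin":0},{"dp":[-0.87,0.595,0],"spin":0},{"dp":[-0.87,0.595,0],"spin":0},{"dp":[-0.87,0.595,0],"spin":0},{"dp":[-0.87,0.595,0],"spin":0},{"dp":[-0.87,0.595,0],"spin":0},{"dp":[-0.87,0.595,0],"spin":0},{"dp":[-0.87,0.595,0],"spin":0},{"dp":[-0.87,0.595,0],"spin":0},{"dp":[-0.87,0.595,0],"spin":0},{"dp":[-0.41,0.28,0],"spin":0},{"dp":[0,0,0],"spin":0},{"dp":[0,0,0],"spin":0}]'
python3 -c "
from h import *;shot('wrist','pics/w8.png');plan(619.8,76.7,33,202.7)"
```

```text
t: 32.37
tool_pos: [0.6186, 0.0778, 0.1569]
tcp_rot: [3.14, -0.003, -2.745]
wrist_force: [-0.8, -0.7, -3.1]
width: 0.0586
finger_force: 65.3
t 32.4 at [618.5  77.2 157.3] yaw -157.3 w 58.8 F [ 0.5  0.5 -2.1] | spin -0.0000 (-0.0 deg)  dp [-0.04 -0.04  4.97]
```

View pics/w8.png

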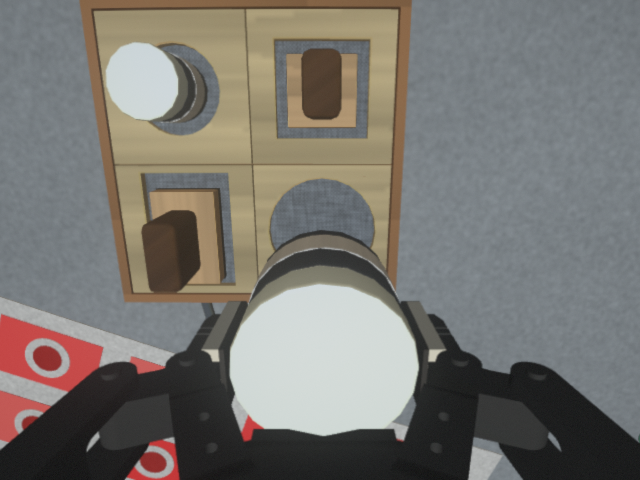

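The other three sit in their wells: small jar (155,85), square stamp (321,89), oblong stamp (185,230). The big jar is over its well at (323,225). Lowering.

```bash
python3 -m crank '[{"dp":[-0.03,-0.03,0.5],"spin":0},{"dp":[0,0,1],"spin":0},{"dp":[0,0,1],"spin":0},{"dp":[0,0,1],"spin":0},{"dp":[0,0,0.7],"spin":0},{"dp":[0,0,0.3],"spin":0},{"dp":[0,0,0.2],"spin":0},{"dp":[0,0,0.1],"spin":0},{"dp":[0,0,0.06],"spin":0},{"dp":[0,0,0],"spin":0},{"dp":[0,0,0],"spin":0}]'
python3 -m crank '[{"dp":[0,0,0.06],"spin":0},{"dp":[0,0,0.04],"spin":0},{"dp":[0,0,0],"spin":0},{"dp":[0,0,0],"spin":0}]'
```

```text
t: 33.33
tool_pos: [0.6212, 0.0769, 0.0384]
tcp_rot: [-3.141, 0.002, -2.746]
wrist_force: [-0.7, -0.6, -1.9]
width: 0.0586
finger_force: 65.3
t: 33.67
tool_pos: [0.6204, 0.077, 0.0348]
tcp_rot: [3.142, 0.0, -2.746]
wrist_force: [-0.1, 0.1, -2.2]
width: 0.0591
finger_force: 65.3
```

```bash
python3 -m crank '[{"dp":[0,0,0.06],"spin":0},{"dp":[0,0,0.04],"spin":0},{"dp":[0,0,0],"spin":0},{"dp":[0,0,0],"spin":0}]'
```

```text
t: 34.0
tool_pos: [0.6207, 0.077, 0.0334]
tcp_rot: [-3.141, 0.001, -2.746]
wrist_force: [-4.7, -0.1, 5.8]
width: 0.0587
finger_force: 66.1
```

```bash
python3 -m crank '[{"dp":[0,0,0],"spin":0},{"dp":[0,0,0],"spin":0},{"dp":[0,0,0],"spin":0},{"dp":[0,0,0],"spin":0},{"dp":[0,0,0],"spin":0},{"dp":[0,0,-0.5],"spin":0},{"dp":[0,0,-1],"spin":0},{"dp":[0,0,-1],"spin":0},{"dp":[0,0,-1],"spin":0},{"dp":[0,0,-1],"spin":0},{"dp":[0,0,-1],"spin":0},{"dp":[0,0,-1],"spin":0},{"dp":[0,0,-1],"spin":0},{"dp":[0,0,0],"spin":0},{"dp":[0,0,0],"spin":0}]' 80
python3 -c "
from h import *;shot('wrist','pics/w9.png');shot('side','pics/s9.png')"
```

```text
t: 35.25
tool_pos: [0.6214, 0.0769, 0.2226]
tcp_rot: [-3.14, 0.004, -2.746]
wrist_force: [0.7, -1.0, 0.5]
width: 0.0798
finger_force: 0.0
```

View pics/w9.png

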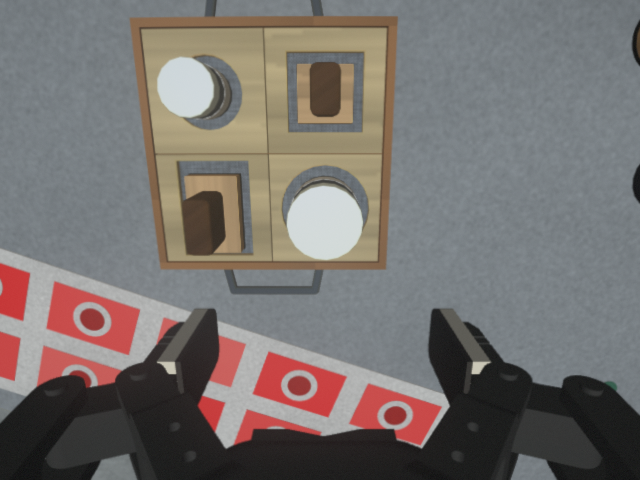

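View pics/s9.png

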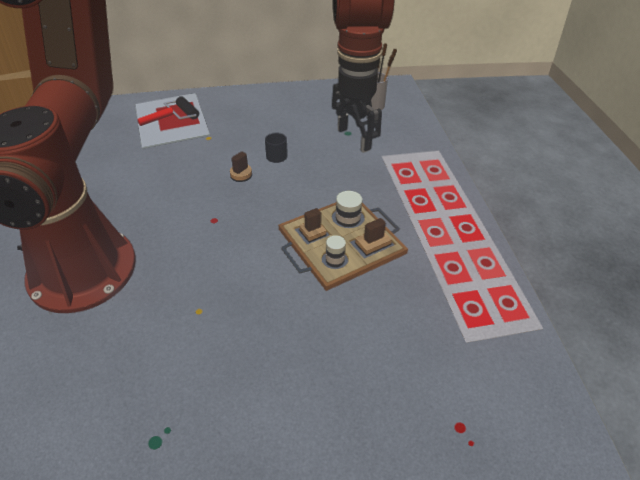

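All four sit flat in their wells: small jar (335,250), square stamp (313,222), oblong stamp (374,235) and big jar (348,208) in the side view. The open jar (276,147) and round stamp (241,167) haven't moved.

```bash
python3 -c "
from bench import ticket;print(ticket.job_done())"
```

```text
the job is handed in; nothing more can be done
None
```

The job is handed in after about 35 s: both lidded jars and both square-cornered stamps stand flat in their matching wells, and in the last pictures the open jar and round stamp had not moved; the hand-in gave no verdict.

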